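# Snap a key tag window shut with the locking clamp

## Task

The photo window of the yellow key tag in the locking clamp is not snapped in yet: ease the blue handle down gently until it locks over centre by itself and holds the tag, without leaning on it once it has locked, and take your hand off it. Then press the red release lever, not the handle, to spring the clamp open, take the tag out and lay it gently, window up, on the middle of the grey stone coaster. Leave the tin and the photo block where they are.

Things in the scene. Friction and masses are not known exactly. Their poses are not given: they have to be found in the camera images.
- clamp: Locking clamp on a fixed 200 x 130 x 12 mm wooden board. Origin: centre of the board's underside, on the dresser top. z up; the blue handle reaches out along -x, the jaw is on the +x side, the red release lever on the +y side. Handle pivot: a line along y through (0, 0, 95 mm). Column 44 x 44 mm about (0, 0), top 108 mm. Upper jaw arm x 0 to 81 mm, 28 mm wide, top 90 mm.
- anvil (a point): Point on top of the clamp's anvil (lower jaw), right under the pad: (65, 0, 36) mm from the clamp's origin. The steel anvil is 60 mm along clamp x and 70 mm along y (40 mm to -y of this point, 30 mm to +y).
- handle: Clamp handle: bar 10 mm thick, 140 mm long from the pivot, its outer 75 mm a blue grip 24 mm wide: press there, not on the short steel arm within 45 mm of the pivot. Origin on the pivot. Starts 20 to 54 degrees above level, stays where left. Swings down against growing resistance (about 3 to 6 N pressed 80 mm from the pivot), which fades past centre to nothing, then stops hard: locked.
- handle_grip (a point): Mid-thickness point of the blue grip, 115 mm from the pivot; moves with the handle. A hidden adjuster, set anew each time, puts the locked position anywhere from 3 degrees above level to 25 below: it must be felt. Let go before centre, the handle springs back up (the freed clamp too); over 22 N on it after the stop damages the clamp.
- release_tab (a point): Centre of the upper face of the red release tab (34 mm in clamp x, 28 mm in y, 7 mm thick), 78 mm to clamp +y of the handle. Pressed from above it turns about an axis along clamp y, 45 mm nearer the column, and kicks the locked handle up over centre: 3 to 9 N, 9 to 13 mm of travel; end stop at 19 mm. Springs back. Its post (14 x 7 mm) is at clamp (-65, 52), top 89 mm.
- release (a joint): Angle of the red release lever, rad: 0 up, at rest; grows as pressed, to 0.45 at the end stop. The locked clamp springs open at about 0.25.
- pad: Round black rubber pad of the jaw, 24 mm across, origin at the centre of its lower face, 64 mm above the dresser when the clamp is fully open; it goes down as the handle closes.
- tag: Key tag with its window: yellow plastic, 36 x 110 x 10 mm, about 60 g; long side along its y axis, z up through the window. Origin: centre of its underside. Lies loose on the anvil, long side along clamp y (within 4 degrees); its -y end sticks out of the jaw on the clamp's -y side, and carries a flat steel ring 28 mm across.
- tag_center (a point): Centre of the tag body, half-way up (5 mm above its underside).
- tag_hold (a point): Point on the free end of the tag, half-way up, 35 mm from its centre towards its -y end (20 mm from that end): take it here from above, across its 36 mm width, clear of the jaw. The pad and upper jaw arm are above its other end: draw it out along the tag's -y by 90 mm or more before lifting.
- window (a joint): How far the white-framed window (28 x 44 mm, centred 25 mm from the tag's centre towards +y) is pushed in, m: 0 as it stands proud (its top 14 mm above the tag's underside), 0.004 fully in. Needs over 10 N; stays where it is pushed.
- coaster: Round grey stone coaster, 112 mm across, 9 mm thick, 300 g, lying on the dresser top; origin at the centre of its underside.
- tin: Aluminium travel tin 87 x 62 x 32 mm, loose, origin under its centre. Bystander.
- photo: Clear photo block 24 x 100 x 75 mm standing on edge, loose, origin under its centre. Bystander.
There are look-alikes about, which are no part of the job. What is meant by the tag is not pink or turquoise, and is the smaller of those in its own colour.

How it is judged:
By the outcome, as a careful person would: the job done as asked, in the order asked, and still so for the second after the job is handed in, with the robot touching nothing.
It also fails if it takes over 66 s, if anything falls off the work surface, if the arm or the gripper's body presses on something with over 40 N, if the wrist force passes 120 N, or if a joint passes its speed limit or range.

## Robot

A 6-joint arm with a two-finger parallel gripper is mounted at the origin on the work surface. World frame = base frame: x ahead of the robot, y to its left, z up, the work surface at z = 0. Lengths are in mm, angles in rad, forces in N, time in s.
With the tool pointing down it reaches from about 350 to 950 mm from the base axis. Payload 17.4 kg.
Tool frame: the origin (TCP) lies midway between the tips of the shut fingers; the grasp point (between the pads) lies manip.grip_point_offset behind it (manip.grip_point_offset is the distance from the TCP to the grasp point, in mm); z points along the fingers, y is the direction in which the jaws open and shut (so a half turn about z gives the same grasp; the last joint's range is limited). The gripper opens to 93 mm and grips with 3 to 60 N. Pads are 15 mm wide; open, the fingers measure 128 mm over their backs; the gripper's body (75 mm by 188 mm) begins 65 mm behind the grasp point.
Start: joints at [1.246, 0.116, 1.442, -0, 1.584, -0.038], TCP at [190.955, 647.432, 218.646] pointing down, gripper open.
Joint ranges: [-2.83, 2.83], [-0.83, 2.19], [0.07, 2.5], [-1.14, 4.28], [0.01, 3], [-2.97, 2.97]. Speed limits (rad/s): [1.89, 1.89, 2.22, 3.14, 3.14, 3.14].

## Interface

Orientations are given as a unit quaternion [w, x, y, z].
In Python, from station import manip, snapshot, get_calibration, workorder gives the robot as it stands. The module is installed in compiled form; this text tells all that it offers.
- The arm moves only by the tool send_rows, never from a script. Its argument "series" is a list of rows, each an object of numbers: "dx", "dy", "dz": the shift along the tool's x, y, z scaled (see below); "rx", "ry", "rz": the turn, a rotation vector about the tool's x, y, z scaled (see below); "gripper": the opening, from -1 (shut) to 1 (fully open). In form: [{"dx": .., "dy": .., "dz": .., "rx": .., "ry": .., "rz": .., "gripper": ..}, ...]. A call has 1 to 20 rows; each row shifts and turns the commanded pose from where the row before left it, along the tool's axes as they then stand; what a row does not reach is not made up. The controller multiplies each number of a shift by 0.075 m and each number of a turn by 90 degrees. A row lasts 1/8 s, in which the tool goes at most 62.5 mm and 10.7 degrees, less where a joint would pass 70% of its speed; a pose out of reach is approached as far as the arm can. A call with a number of a shift or a turn outside -1 to 1 is refused whole. A call with a gripper value outside its range is refused whole. The fingers move at their own pace and stop on an object; "newtons" is the grip in N (left out, the last holds). Time passes only in rows, so rows that do not move let the fingers close. It gives the time, the measured TCP pose, the force and the opening at its end, in the units of the state.
- manip.state(): the state, without advancing time (a new reading comes with each control period).
- snapshot(name): name is "scene" or "top" or "wrist"; returns (picture, depth): 420x560x3 uint8, red, green, blue; 420x560 float32, mm along the optical axis (not along the pixel's ray), 0 where there is no reading.
- get_calibration(name): a dict with "fx", "fy", "cx", "cy" (pixels), "D" ([k1, k2, p1, p2, k3] as OpenCV has them; the pictures are not rectified), "R" (3x3) and "t" (3): a world point X has camera coordinates R X + t. Camera axes: x right, y down, z forward; pixel columns grow to the right and rows downward; lengths in mm; the calibration is good to about 2 mm. A picture is of the moment at which its call begins: read the wrist's pose just before it. get_calibration takes no time and is no camera call; for the wrist camera it gives the pose at the moment of the call.
- workorder.sign_off(): hands the job in, once; it reports no verdict.
The state is a dict: "time_s": time; "joint_pos": joint angles; "qvel": joint speeds; "joint_efforts": joint torques, N m; "ee_pos": TCP position; "eef_rot": TCP orientation; "contact_force": force on the tool from outside, world axes, zero at the start; "moment": the same for the moment, N m; "grip_width": finger opening in mm.
Only numpy, scipy, OpenCV 4.12 (cv2) and the standard library are available. Lean on these libraries where they do the work, as an engineer would, in place of code of your own. Each camera call takes 0.05 s, during which the arm holds its last target. There are 200 camera calls.

## Working session

There is one attempt and no reset: what is moved stays moved. The work goes in short steps, Python scripts to look and compute and a tool call to move; the robot and the scene stay as the last step left them, time stands still between calls to the robot, and variables do not carry over. Pictures are saved under pics/ and viewed, about 8 in all and at most 12, crops included, and the job is handed in when it is done.

Besides the shell and the picture viewer there is one more tool, called after "Call:" as name([rows], argument=value, ...), one row to a line, values as JSON. send_rows: Moves the arm, as the interface text tells. Shifts and turns lie within -1 to 1; 1 stands for 0.075 m of shift or 90 degrees of turn. Its arguments: {"type":"object","properties":{"series":{"type":"array"},"newtons":{"type":"number"}},"required":["series"]}

```bash
mkdir -p pics; cat > h.py <<'E'
import numpy as np, cv2
from station import manip, snapshot, get_calibration, workorder
def save(n,f):
    c=get_calibration(n); p,d=snapshot(n); np.savez('pics/'+f+'.npz',p=p,d=d,**{k:np.array(v) for k,v in c.items()})
    cv2.imwrite('pics/'+f+'.png',cv2.cvtColor(p,cv2.COLOR_RGB2BGR)); return load(f)
def load(f): return dict(np.load('pics/'+f+'.npz'))
def ray(c,uv):
    K=np.array([[c['fx'],0,c['cx']],[0,c['fy'],c['cy']],[0,0,1.]])
    q=cv2.undistortPoints(np.array(uv,float).reshape(-1,1,2),K,c['D']).reshape(-1,2)
    return -c['R'].T@c['t'], np.c_[q,np.ones(len(q))]@c['R']
def onz(c,uv,z):
    o,r=ray(c,uv); return o+r*((z-o[2])/r[:,2])[:,None]
def cloud(c):
    v,u=np.mgrid[0:420,0:560]; o,r=ray(c,np.c_[u.ravel(),v.ravel()])
    return (o+r*c['d'].reshape(-1,1)).reshape(420,560,3)
E
python3 - <<'E'
from h import *
for n in('scene','top'):
    c=save(n,n+'0'); print(n,-c['R'].T@c['t'],c['R'].round(2).tolist(),c['fx'])
s=manip.state(); print(s); print(manip.grip_point_offset)
cv2.imwrite('pics/both.png',cv2.resize(np.hstack([cv2.imread('pics/scene0.png'),cv2.imread('pics/top0.png')]),(800,300)))
E
```

```text
scene [1197.59061984  570.0196615   835.68570055] [[-0.65, 0.76, -0.01], [0.51, 0.42, -0.75], [-0.57, -0.49, -0.66]] 412.1772114350557
top [ 351.20808128   41.0408395  1210.72566198] [[0.03, -1.0, 0.01], [-0.98, -0.03, -0.2], [0.2, -0.01, -0.98]] 543.4903799302305
{'time_s': 0.1, 'joint_pos': array([ 1.24619953e+00,  1.16418923e-01,  1.44217028e+00, -8.83162352e-06,
        1.58398103e+00, -3.78064047e-02]), 'qvel': array([ 0.00187016, -0.00093264, -0.00168322, -0.00079346, -0.0013694 ,
        0.00064124]), 'joint_efforts': array([ 1.89206970e-03, -7.22890663e+01, -6.23871303e+01,  7.82158063e-02,
        2.26457842e-02, -8.81044298e-05]), 'ee_pos': array([190.90197337, 647.26568782, 218.00937786]), 'eef_rot': array([-8.37422150e-05,  1.42904320e-01,  9.89736387e-01, -4.81581743e-04]), 'contact_force': array([-0.74364154,  0.32485396, -1.21583132]), 'moment': array([ 0.0327104 , -0.01743036, -0.02382628]), 'grip_width': 92.93740310364288}
18.8
```

View pics/top0.png

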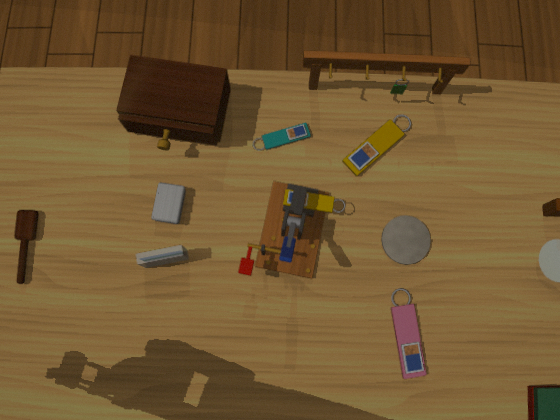

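View pics/scene0.png

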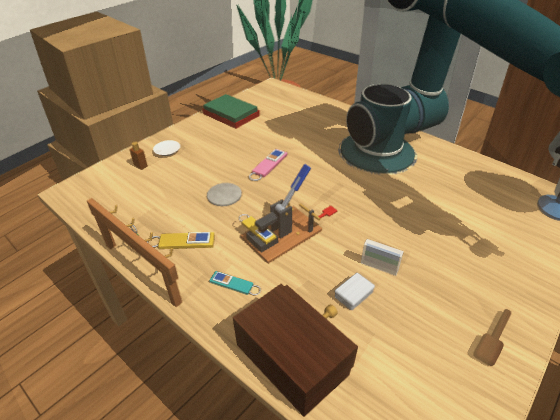

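Top view: clamp at about (294,228), handle pointing down the picture (towards the robot), red tab (247,266), yellow tag with ring to the right (320,204), coaster (406,240), tin (169,203) and photo block (162,256) to the left. The larger yellow, pink and turquoise tags are look-alikes. Next I measure these.

```bash
python3 - <<'E'
from h import *
c=load('top0');P=cloud(c);hsv=cv2.cvtColor(c['p'],cv2.COLOR_RGB2HSV)
H,S,V=[hsv[...,i].astype(int) for i in range(3)]
box=np.zeros((420,560),bool);box[170:290,230:365]=1
print('table z',np.median(P[300:340,200:240,2]))
m=box&(P[...,2]>8)&(P[...,2]<17)
m=cv2.morphologyEx(m.astype(np.uint8),cv2.MORPH_OPEN,np.ones((3,3)))
n,l,st,_=cv2.connectedComponentsWithStats(m); print(st[1:].tolist())
vv,uu=np.nonzero(box&(P[...,2]>8))
q=P[m>0]; 
# board outline
r=cv2.minAreaRect(q[:,:2].astype(np.float32)); print('board rect',r)
def rep(nm,mk,z=None):
    mk=mk.astype(np.uint8);n,l,st,ce=cv2.connectedComponentsWithStats(mk)
    k=1+np.argmax(st[1:,4]);mm=l==k
    q=P[mm];print(nm,st[k].tolist(),'med',np.median(q,0).round(1),'zrng',np.percentile(q[:,2],[5,50,95]).round(1),'rect',[np.round(a,1) for a in cv2.minAreaRect(q[:,:2].astype(np.float32))]);return mm
rep('red',box&((H<8)|(H>172))&(S>180)&(V>120))
b=rep('blue',box&(H>105)&(H<130)&(S>130)&(V>60))
q=P[b];i=np.argsort(q[:,0]);print('blue lo/hi x',np.median(q[i[:15]],0),np.median(q[i[-15:]],0))
y=rep('yellow',box&(H>20)&(H<32)&(S>200)&(V>120))
g=np.zeros_like(box);g[205:275,370:440]=1
rep('coaster',g&(P[...,2]>5))
for nm,(a,b2,d,e) in dict(tin=(175,230,145,195),photo=(235,275,125,200)).items():
    g=np.zeros_like(box);g[a:b2,d:e]=1;rep(nm,g&(P[...,2]>8))
c2=load('scene0');P2=cloud(c2);
np.save('pics/P.npy',P)
big=cv2.resize(cv2.imread('pics/top0.png')[170:290,225:385],None,fx=5,fy=5,interpolation=cv2.INTER_CUBIC);cv2.imwrite('pics/crop.png',big)
E
```

```text
table z 0.08683882542050014
[[355, 170, 4, 6, 21], [260, 181, 26, 68, 1023], [322, 191, 3, 3, 9], [326, 192, 3, 3, 9], [255, 210, 70, 67, 1632], [285, 226, 4, 9, 27], [294, 228, 4, 10, 33]]
board rect ((586.076171875, -24.20062255859375), (188.8146209716797, 263.6225280761719), 79.71100616455078)
red [239, 247, 14, 28, 207] med [466.8 104.8  84.5] zrng [80.9 84.5 87.6] rect [array([477.4, 104.6]), array([25. , 56.3]), np.float64(79.8)]
blue [280, 237, 15, 25, 188] med [482.8  24.9 189.7] zrng [158.8 189.7 202.1] rect [array([490.9,  22.2]), array([20.5, 51.3]), np.float64(79.9)]
blue lo/hi x [466.55349791  22.85564371 198.40078455] [512.2835812   25.05428847 156.71771178]
yellow [317, 195, 17, 17, 217] med [612.  -60.3  46.7] zrng [42.8 46.7 50.5] rect [array([487.6, -21.1]), array([ 36.2, 297.5]), np.float64(72.5)]
coaster [381, 215, 50, 50, 1836] med [ 541.2 -246.5    9.8] zrng [ 6.2  9.8 13.6] rect [array([ 483.2, -116.3]), array([110.9, 395.5]), np.float64(24.3)]
tin [151, 183, 35, 41, 1095] med [605.6 286.8  31.5] zrng [23.6 31.5 35.5] rect [array([484.6, 199. ]), array([401.9,  97.5]), np.float64(36.2)]
photo [136, 244, 53, 24, 782] med [482.6 285.1  73.6] zrng [18.1 73.6 78.3] rect [array([444. , 180.5]), array([326.6,  74.6]), np.float64(69.2)]
```

View pics/crop.png

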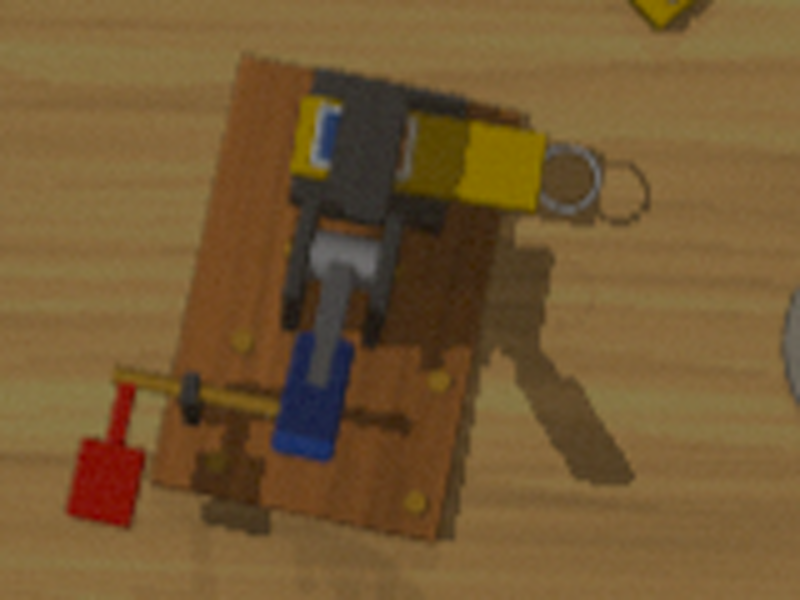

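The crop shows the board corners at about (273.6,181.4), (256,267) and (313,278), the tab centre at about (246.3,266.6), and the tag's free end reaching (333.5,204).

```bash
python3 - <<'E'
from h import *
c=load('top0');P=np.load('pics/P.npy')
f=lambda l:np.array(l)/5+[225,170]-0.4
B=onz(c,f([(243,57),(155,485),(440,540),(527,113)]),12);print('corners\n',B.round(1))
print('len',np.linalg.norm(B[0]-B[1]),np.linalg.norm(B[1]-B[2]))
o=(B[0]+B[2])[:2]/2
ang=[np.degrees(np.arctan2(*(v[:2][::-1]))) for v in(B[0]-B[1],)]
v=B[1]-B[2]; ang.append(np.degrees(np.arctan2(-v[0],v[1])));print('orig',o,'yaw',ang)
a=np.radians(np.average(ang,weights=[200,130]));R=np.array([[np.cos(a),-np.sin(a)],[np.sin(a),np.cos(a)]])
T=onz(c,f([(80,437),(145,450),(130,527),(67,514)]),84.5);print('tab',T.mean(0),'in clamp',(T.mean(0)[:2]-o)@R)
t=onz(c,f([(548,132),(540,211),(462,203)]),46);print('tag end corners',t.round(1),'clamp',((t[:,:2]-o)@R).round(1))
t2=onz(c,f([(303,97),(292,178)]),46);print('+y end',((t2[:,:2]-o)@R).round(1))
# column top check, arm
m=np.zeros((420,560),bool);m[170:290,230:365]=1
L=(P[...,:2]-o)@R
for z0,z1 in((85,96),(104,112)):
    k=m&(P[...,2]>z0)&(P[...,2]<z1)&(np.abs(L[...,1])<40);print(z0,k.sum(),np.percentile(L[k],[5,50,95],axis=0).round(1).tolist())
hs=cv2.cvtColor(c['p'],cv2.COLOR_RGB2HSV);b=m&(hs[...,0]>105)&(hs[...,0]<130)&(hs[...,1]>130)&(P[...,2]>100)
print('handle pts',np.c_[L[b],P[b][:,2]][::20].round(0).tolist())
dx=-L[b][:,0];dz=P[b][:,2]-95;print('handle ang',np.degrees(np.median(np.arctan2(dz,dx))),'r',np.percentile(np.hypot(dx,dz),[2,50,98]))
for (u,w) in ((406,240),):
    hh=np.zeros_like(m);hh[205:275,370:440]=1
    k=hh&(P[...,2]>5);cn,_=cv2.findContours(k.astype(np.uint8),0,2);cn=max(cn,key=cv2.contourArea)
    e=onz(c,cn.reshape(-1,2),9);(cc,rr)=cv2.minEnclosingCircle(e[:,:2].astype(np.float32));print('coaster',cc,rr,e.mean(0))
E
```

```text
corners
 [[667.4  55.3  12. ]
 [471.2  88.5  12. ]
 [450.3 -37.9  12. ]
 [644.9 -74.5  12. ]]
len 198.91032584520133 128.04261218422528
orig [558.83342067   8.70960385] yaw [np.float64(-9.602873654571066), np.float64(-9.400039502209351)]
tab [464.67179701 106.17746659  84.5       ] in clamp [-108.98938997   80.54631283]
tag end corners [[628.2 -80.6  46. ]
 [592.5 -77.3  46. ]
 [595.1 -43.   46. ]] clamp [[ 83.2 -76.6]
 [ 47.5 -79.2]
 [ 44.4 -45. ]]
+y end [[77.8 32.5]
 [40.9 30.3]]
85 404 [[-20.6, -11.4], [48.2, 1.9], [78.6, 16.6]]
104 234 [[-17.7, -18.9], [0.6, 2.5], [19.2, 22.6]]
handle pts [[-44.0, 11.0, 152.0], [-56.0, 9.0, 168.0], [-65.0, 9.0, 176.0], [-67.0, -3.0, 176.0], [-73.0, 2.0, 185.0], [-78.0, 3.0, 192.0], [-83.0, 6.0, 195.0], [-88.0, 9.0, 202.0], [-92.0, 12.0, 198.0], [-91.0, -3.0, 198.0]]
handle ang 50.771278778910506 r [ 76.11260351 121.25047411 140.87298939]
coaster (540.8079223632812, -246.43060302734375) 57.51080322265625 [ 538.89365381 -249.71262893    9.        ]
```

Call:
send_rows([
  {"rz":-0.0767,"dz":-0.2,"gripper":-1},
  {"dx":-0.3375,"dy":-0.472,"dz":-0.01,"gripper":-1},
  {"dx":-0.3375,"dy":-0.472,"dz":-0.01,"gripper":-1},
  {"dx":-0.3375,"dy":-0.472,"dz":-0.01,"gripper":-1},
  {"dx":-0.3375,"dy":-0.472,"dz":-0.01,"gripper":-1},
  {"dx":-0.3375,"dy":-0.472,"dz":-0.01,"gripper":-1},
  {"dx":-0.3375,"dy":-0.472,"dz":-0.01,"gripper":-1},
  {"dx":-0.3375,"dy":-0.472,"dz":-0.01,"gripper":-1},
  {"dx":-0.3375,"dy":-0.472,"dz":-0.01,"gripper":-1},
  {"dx":-0.3375,"dy":-0.472,"dz":-0.01,"gripper":-1},
  {"dx":-0.3375,"dy":-0.472,"dz":-0.01,"gripper":-1},
  {"dx":-0.3375,"dy":-0.472,"dz":-0.01,"gripper":-1},
  {"dx":-0.3375,"dy":-0.472,"dz":-0.01,"gripper":-1},
  {"dx":-0.3375,"dy":-0.472,"dz":-0.01,"gripper":-1},
  {"dx":-0.3375,"dy":-0.472,"dz":-0.01,"gripper":-1},
  {"dx":-0.3375,"dy":-0.472,"dz":-0.01,"gripper":-1},
  {"dx":-0.3375,"dy":-0.472,"dz":-0.01,"gripper":-1},
], newtons=10)

```text
invalid input at $.series[0]: expected keys dx, dy, dz, rx, ry, rz, gripper
```

```bash
cat >> h.py <<'E'
O=np.array([559.2,10.7]);A=np.radians(-9.5);RC=np.array([[np.cos(A),-np.sin(A)],[np.sin(A),np.cos(A)]])
def tocl(p): return np.r_[(np.array(p[:2])-O)@RC,p[2:]]
def towd(p): return np.r_[RC@np.array(p[:2])+O,p[2:]]
def st():
    s=manip.state();from scipy.spatial.transform import Rotation as Q
    M=Q.from_quat(s['eef_rot'],scalar_first=True).as_matrix()
    print('t',round(s['time_s'],2),'ee',s['ee_pos'].round(1),'clamp',tocl(s['ee_pos']).round(1),'y ang',np.degrees(np.arctan2(M[1,1],M[0,1])).round(2),'F',s['contact_force'].round(1),'w',round(s['grip_width'],1),'q6',s['joint_pos'][5].round(2));return s
def arc(t,r=112,r2=97):
    t=np.radians(t);z=lambda r:95+r*np.sin(t)+5*np.cos(t)
    return (-r*np.cos(t)+5*np.sin(t)*1+7.5,z(r)) if t>=0 else (-r2*np.cos(t)+5*np.sin(t)-7.5,z(r2))
E
python3 - <<'E'
from h import *
st()
ths=[48,44,40,36,32,28,24,20,16,13,10,7,4,2,0,-2,-4,-6,-8,-10,-12,-14,-16,-18,-20,-22,-24,-26]
p=None
for t in ths:
    q=np.array(arc(t));
    print(t,q.round(1),'' if p is None else ((p-q)/75).round(3)); p=q
E
```

```text
t 0.1 ee [190.9 647.3 218. ] clamp [-468.3  567.   218. ] y ang 73.57 F [-0.7  0.3 -1.2] w 92.9 q6 -0.04
48 [-63.7 181.6] 
44 [-69.6 176.4] [0.078 0.069]
40 [-75.1 170.8] [0.073 0.074]
36 [-80.2 164.9] [0.068 0.079]
32 [-84.8 158.6] [0.062 0.084]
28 [-89. 152.] [0.056 0.088]
24 [-92.8 145.1] [0.05  0.092]
20 [-96. 138.] [0.043 0.095]
16 [-98.8 130.7] [0.037 0.098]
13 [-100.5  125.1] [0.023 0.075]
10 [-101.9  119.4] [0.019 0.076]
7 [-103.1  113.6] [0.015 0.077]
4 [-103.9  107.8] [0.011 0.077]
2 [-104.3  103.9] [0.005 0.052]
0 [-104.5  100. ] [0.003 0.052]
-2 [-104.6   96.6] [0.002 0.045]
-4 [-104.6   93.2] [-0.     0.045]
-6 [-104.5   89.8] [-0.002  0.045]
-8 [-104.3   86.5] [-0.003  0.045]
-10 [-103.9   83.1] [-0.005  0.045]
-12 [-103.4   79.7] [-0.006  0.045]
-14 [-102.8   76.4] [-0.008  0.045]
-16 [-102.1   73.1] [-0.009  0.044]
-18 [-101.3   69.8] [-0.011  0.044]
-20 [-100.4   66.5] [-0.012  0.043]
-22 [-99.3  63.3] [-0.014  0.043]
-24 [-98.1  60.1] [-0.015  0.042]
-26 [-96.9  57. ] [-0.017  0.042]
```

Call:
send_rows([
  {"dx":0,"dy":0,"dz":-0.2,"rx":0,"ry":0,"rz":-0.0767,"gripper":-1},
  {"dx":-0.3375,"dy":-0.472,"dz":-0.01,"rx":0,"ry":0,"rz":0,"gripper":-1},
  {"dx":-0.3375,"dy":-0.472,"dz":-0.01,"rx":0,"ry":0,"rz":0,"gripper":-1},
  {"dx":-0.3375,"dy":-0.472,"dz":-0.01,"rx":0,"ry":0,"rz":0,"gripper":-1},
  {"dx":-0.3375,"dy":-0.472,"dz":-0.01,"rx":0,"ry":0,"rz":0,"gripper":-1},
  {"dx":-0.3375,"dy":-0.472,"dz":-0.01,"rx":0,"ry":0,"rz":0,"gripper":-1},
  {"dx":-0.3375,"dy":-0.472,"dz":-0.01,"rx":0,"ry":0,"rz":0,"gripper":-1},
  {"dx":-0.3375,"dy":-0.472,"dz":-0.01,"rx":0,"ry":0,"rz":0,"gripper":-1},
  {"dx":-0.3375,"dy":-0.472,"dz":-0.01,"rx":0,"ry":0,"rz":0,"gripper":-1},
  {"dx":-0.3375,"dy":-0.472,"dz":-0.01,"rx":0,"ry":0,"rz":0,"gripper":-1},
  {"dx":-0.3375,"dy":-0.472,"dz":-0.01,"rx":0,"ry":0,"rz":0,"gripper":-1},
  {"dx":-0.3375,"dy":-0.472,"dz":-0.01,"rx":0,"ry":0,"rz":0,"gripper":-1},
  {"dx":-0.3375,"dy":-0.472,"dz":-0.01,"rx":0,"ry":0,"rz":0,"gripper":-1},
  {"dx":-0.3375,"dy":-0.472,"dz":-0.01,"rx":0,"ry":0,"rz":0,"gripper":-1},
  {"dx":-0.3375,"dy":-0.472,"dz":-0.01,"rx":0,"ry":0,"rz":0,"gripper":-1},
  {"dx":-0.3375,"dy":-0.472,"dz":-0.01,"rx":0,"ry":0,"rz":0,"gripper":-1},
  {"dx":-0.3375,"dy":-0.472,"dz":-0.01,"rx":0,"ry":0,"rz":0,"gripper":-1},
], newtons=10)

```text
time_s: 2.22
ee_pos: [496.9, 20.4, 245.5]
eef_rot: [-0.0, 0.083, 0.997, 0.0]
contact_force: [0.1, 0.5, 0.8]
grip_width: 0.9
```

```bash
python3 -c "
from h import *
st()"
```

```text
t 2.23 ee [496.9  20.4 245.5] clamp [-63.   -0.7 245.5] y ang 80.46 F [0.1 0.5 0.8] w 0.9 q6 -1.41
```

Call:
send_rows([
  {"dx":0,"dy":0.01,"dz":0.3,"rx":0,"ry":0,"rz":0,"gripper":-1},
  {"dx":0,"dy":0,"dz":0.25,"rx":0,"ry":0,"rz":0,"gripper":-1},
  {"dx":0,"dy":0,"dz":0.12,"rx":0,"ry":0,"rz":0,"gripper":-1},
  {"dx":0,"dy":0,"dz":0.06,"rx":0,"ry":0,"rz":0,"gripper":-1},
  {"dx":0,"dy":0,"dz":0.06,"rx":0,"ry":0,"rz":0,"gripper":-1},
  {"dx":0,"dy":0,"dz":0.03,"rx":0,"ry":0,"rz":0,"gripper":-1},
  {"dx":0,"dy":0,"dz":0.0,"rx":0,"ry":0,"rz":0,"gripper":-1},
])

```text
time_s: 3.1
ee_pos: [496.7, 22.6, 184.3]
eef_rot: [0.0, 0.083, 0.997, 0.0]
contact_force: [0.3, 0.4, 0.1]
grip_width: 0.7
```

Call:
send_rows([
  {"dx":0.02,"dy":-0.015,"dz":0.06,"rx":0,"ry":0,"rz":0,"gripper":-1},
  {"dx":0.04,"dy":0,"dz":0.035,"rx":0,"ry":0,"rz":0,"gripper":-1},
  {"dx":0.039,"dy":0,"dz":0.035,"rx":0,"ry":0,"rz":0,"gripper":-1},
  {"dx":0.073,"dy":0,"dz":0.074,"rx":0,"ry":0,"rz":0,"gripper":-1},
])

```text
time_s: 3.6
ee_pos: [483.6, 23.6, 168.7]
eef_rot: [0.0, 0.083, 0.997, 0.0]
contact_force: [1.1, 0.0, -0.3]
grip_width: 0.4
```

```bash
python3 - <<'E'
from h import *
st(); save('scene','scene1'); im=cv2.imread('pics/scene1.png')[130:280,210:360]; cv2.imwrite('pics/s1.png',cv2.resize(im,None,fx=4,fy=4))
E
```

```text
t 3.6 ee [483.6  23.6 168.7] clamp [-76.7   0.2 168.7] y ang 80.47 F [ 1.1  0.  -0.3] w 0.4 q6 -1.41
```

View pics/s1.png

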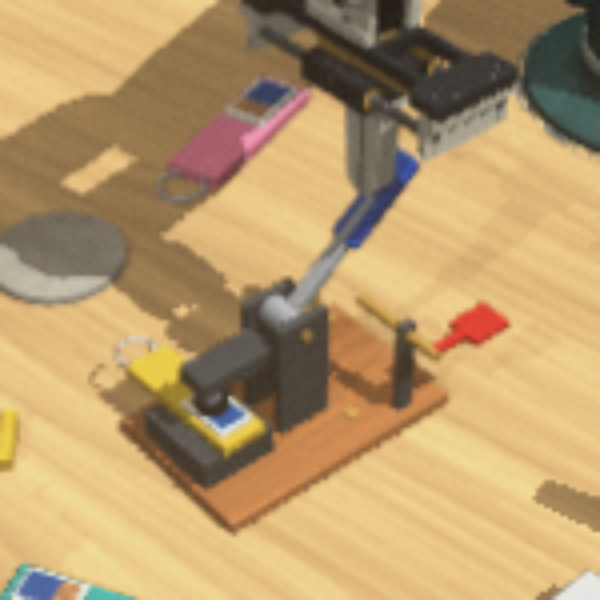

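The picture shows the fingertips at the middle of the blue grip (about (375,185) in the crop). The force is still about 1 N. I carry on along the arc.

Call:
send_rows([
  {"dx":0.068,"dy":0,"dz":0.079,"rx":0,"ry":0,"rz":0,"gripper":-1},
  {"dx":0.062,"dy":0,"dz":0.084,"rx":0,"ry":0,"rz":0,"gripper":-1},
  {"dx":0.056,"dy":0,"dz":0.088,"rx":0,"ry":0,"rz":0,"gripper":-1},
  {"dx":0.05,"dy":0,"dz":0.092,"rx":0,"ry":0,"rz":0,"gripper":-1},
])

```text
time_s: 4.15
ee_pos: [466.2, 26.5, 142.8]
eef_rot: [0.0, 0.083, 0.997, -0.0]
contact_force: [2.8, -0.2, 2.1]
grip_width: 0.5
```

Call:
send_rows([
  {"dx":0.043,"dy":0,"dz":0.095,"rx":0,"ry":0,"rz":0,"gripper":-1},
  {"dx":0.037,"dy":0,"dz":0.098,"rx":0,"ry":0,"rz":0,"gripper":-1},
])

```text
time_s: 4.4
ee_pos: [460.2, 27.5, 128.2]
eef_rot: [-0.0, 0.083, 0.997, 0.0]
contact_force: [1.9, -0.5, 2.1]
grip_width: 0.2
```

Call:
send_rows([
  {"dx":0.023,"dy":0,"dz":0.075,"rx":0,"ry":0,"rz":0,"gripper":-1},
  {"dx":0.01,"dy":0,"dz":0.038,"rx":0,"ry":0,"rz":0,"gripper":-1},
])

```text
time_s: 4.65
ee_pos: [457.8, 27.9, 119.7]
eef_rot: [-0.0, 0.083, 0.997, -0.0]
contact_force: [1.4, 0.0, 2.2]
grip_width: 0.8
```

Call:
send_rows([
  {"dx":0.008,"dy":0,"dz":0.04,"rx":0,"ry":0,"rz":0,"gripper":-1},
  {"dx":0.008,"dy":0,"dz":0.04,"rx":0,"ry":0,"rz":0,"gripper":-1},
])

```text
time_s: 4.9
ee_pos: [456.7, 28.1, 114.0]
eef_rot: [-0.0, 0.083, 0.997, 0.0]
contact_force: [1.0, 1.0, 2.1]
grip_width: 0.2
```

Call:
send_rows([
  {"dx":0.005,"dy":0,"dz":0.025,"rx":0,"ry":0,"rz":0,"gripper":-1},
  {"dx":0.003,"dy":0,"dz":0.02,"rx":0,"ry":0,"rz":0,"gripper":-1},
])

```text
time_s: 5.15
ee_pos: [456.2, 28.2, 110.7]
eef_rot: [-0.0, 0.083, 0.997, -0.0]
contact_force: [1.1, -0.3, 0.8]
grip_width: 0.3
```

Call:
send_rows([
  {"dx":0.002,"dy":0,"dz":0.02,"rx":0,"ry":0,"rz":0,"gripper":-1},
  {"dx":0.002,"dy":0,"dz":0.02,"rx":0,"ry":0,"rz":0,"gripper":-1},
])

```text
time_s: 5.4
ee_pos: [455.9, 28.3, 107.7]
eef_rot: [-0.0, 0.083, 0.997, -0.0]
contact_force: [-0.3, 0.4, 0.5]
grip_width: 0.4
```

Call:
send_rows([
  {"dx":0.002,"dy":0,"dz":0.014,"rx":0,"ry":0,"rz":0,"gripper":-1},
  {"dx":0.001,"dy":0,"dz":0.012,"rx":0,"ry":0,"rz":0,"gripper":-1},
])

```text
time_s: 5.65
ee_pos: [455.7, 28.3, 105.7]
eef_rot: [-0.0, 0.083, 0.997, 0.0]
contact_force: [-0.7, -0.3, 1.6]
grip_width: 0.9
```

```bash
python3 - <<'E'
from h import *
st(); c=save('scene','scene2'); im=cv2.imread('pics/scene2.png')[130:280,210:360]; cv2.imwrite('pics/s2.png',cv2.resize(im,None,fx=4,fy=4))
E
```

```text
t 5.65 ee [455.7  28.3 105.7] clamp [-105.     0.3  105.7] y ang 80.47 F [-0.7 -0.3  1.6] w 0.9 q6 -1.4
```

View pics/s2.png

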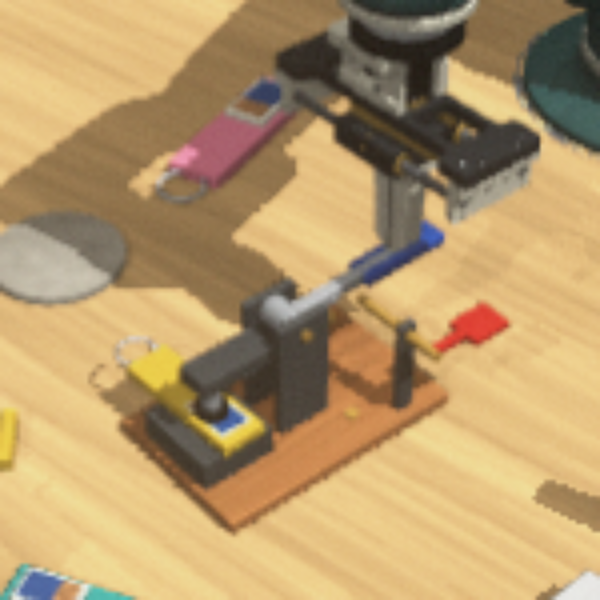

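Handle just above level and following the fingers. Resistance is 1–2 N and no stop yet, so I continue in small steps.

Call:
send_rows([
  {"dx":0.001,"dy":0,"dz":0.014,"rx":0,"ry":0,"rz":0,"gripper":-1},
  {"dx":0.001,"dy":0,"dz":0.014,"rx":0,"ry":0,"rz":0,"gripper":-1},
])

```text
time_s: 5.95
ee_pos: [455.5, 28.3, 103.7]
eef_rot: [-0.0, 0.083, 0.997, 0.0]
contact_force: [0.3, 0.4, 0.7]
grip_width: 0.5
```

Call:
send_rows([
  {"dx":0.001,"dy":0,"dz":0.014,"rx":0,"ry":0,"rz":0,"gripper":-1},
  {"dx":0.001,"dy":0,"dz":0.014,"rx":0,"ry":0,"rz":0,"gripper":-1},
])

```text
time_s: 6.2
ee_pos: [455.4, 28.3, 101.6]
eef_rot: [-0.0, 0.083, 0.997, -0.0]
contact_force: [0.3, 0.1, -1.3]
grip_width: 0.5
```

Call:
send_rows([
  {"dx":0.001,"dy":0,"dz":0.014,"rx":0,"ry":0,"rz":0,"gripper":-1},
  {"dx":0.001,"dy":0,"dz":0.014,"rx":0,"ry":0,"rz":0,"gripper":-1},
])

```text
time_s: 6.45
ee_pos: [455.3, 28.3, 99.5]
eef_rot: [0.0, 0.083, 0.997, -0.0]
contact_force: [-1.1, -0.3, 2.7]
grip_width: 0.3
```

Call:
send_rows([
  {"dx":0.001,"dy":0,"dz":0.014,"rx":0,"ry":0,"rz":0,"gripper":-1},
  {"dx":0,"dy":0,"dz":0.014,"rx":0,"ry":0,"rz":0,"gripper":-1},
])

```text
time_s: 6.7
ee_pos: [455.3, 28.4, 98.0]
eef_rot: [0.0, 0.083, 0.997, 0.0]
contact_force: [-3.1, 1.1, 9.6]
grip_width: 0.4
```

```bash
python3 - <<'E'
from h import *
st(); c=save('scene','scene3');st(); im=cv2.imread('pics/scene3.png')[170:260,230:330]; cv2.imwrite('pics/s3.png',cv2.resize(im,None,fx=6,fy=6,interpolation=cv2.INTER_CUBIC))
E
```

```text
t 6.7 ee [455.3  28.4  98. ] clamp [-105.4    0.3   98. ] y ang 80.47 F [-3.1  1.1  9.6] w 0.4 q6 -1.4
t 6.75 ee [455.3  28.4  98. ] clamp [-105.4    0.3   98. ] y ang 80.47 F [-3.5  0.1  8.6] w 0.7 q6 -1.4
```

View pics/s3.png

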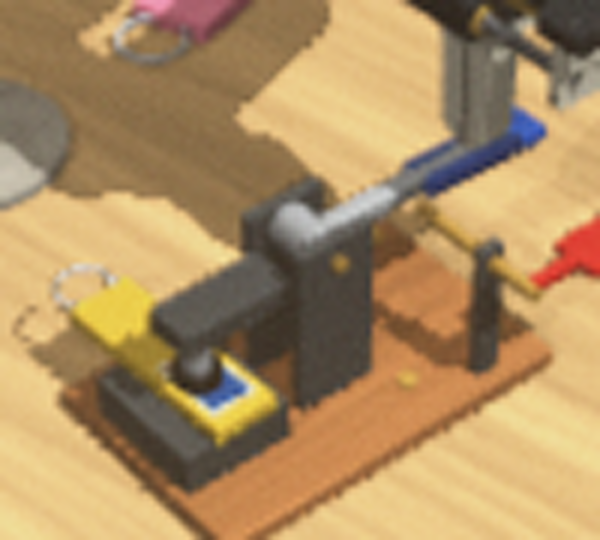

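The pad is on the window and the handle stands about level, with a hard rise to 9 N. I ease off slowly and check whether it stays.

Call:
send_rows([
  {"dx":0,"dy":0,"dz":-0.02,"rx":0,"ry":0,"rz":0,"gripper":-1},
  {"dx":0,"dy":0,"dz":-0.03,"rx":0,"ry":0,"rz":0,"gripper":-1},
  {"dx":0,"dy":0,"dz":-0.05,"rx":0,"ry":0,"rz":0,"gripper":-1},
])

```text
time_s: 7.12
ee_pos: [455.1, 28.3, 104.9]
eef_rot: [-0.0, 0.083, 0.997, -0.0]
contact_force: [0.2, 0.1, -0.1]
grip_width: 0.7
```

Call:
send_rows([
  {"dx":0,"dy":0,"dz":-0.1,"rx":0,"ry":0,"rz":0,"gripper":-1},
  {"dx":0,"dy":0,"dz":-0.2,"rx":0,"ry":0,"rz":0,"gripper":-1},
  {"dx":0,"dy":0,"dz":-0.4,"rx":0,"ry":0,"rz":0,"gripper":-1},
])

```text
time_s: 7.5
ee_pos: [454.8, 28.4, 158.1]
eef_rot: [-0.001, 0.083, 0.997, -0.0]
contact_force: [-0.3, -0.8, -0.0]
grip_width: -0.0
```

```bash
python3 - <<'E'
from h import *
st(); c=save('scene','scene4'); P=cloud(c);
hs=cv2.cvtColor(c['p'],cv2.COLOR_RGB2HSV)
L=np.dstack([(P[...,:2]-O)@RC,P[...,2]])
b=(hs[...,0]>105)&(hs[...,0]<130)&(hs[...,1]>130)&(np.abs(L[...,1])<25)&(L[...,0]<-40)&(L[...,0]>-160)
q=L[b];print('blue',len(q),np.percentile(q,[5,50,95],axis=0).round(1).tolist(),'ang',np.degrees(np.arctan2(q[:,2]-95,-q[:,0])).mean())
t=np.polyfit(q[:,0],q[:,2],1);print(t)
r=((hs[...,0]<8)|(hs[...,0]>172))&(hs[...,1]>180)&(np.abs(L[...,1]-78)<20)&(L[...,0]<-80)&(L[...,0]>-140)
print('red',np.percentile(L[r],[5,50,95],axis=0).round(1).tolist())
im=cv2.imread('pics/scene4.png')[170:260,230:330]; cv2.imwrite('pics/s4.png',cv2.resize(im,None,fx=6,fy=6,interpolation=cv2.INTER_CUBIC))
E
```

```text
t 7.5 ee [454.8  28.4 158.1] clamp [-105.9    0.2  158.1] y ang 80.47 F [-0.3 -0.8 -0. ] w -0.0 q6 -1.4
blue 87 [[-131.3, -2.7, 94.2], [-110.1, 10.9, 98.7], [-72.1, 15.0, 101.0]] ang 1.8776644698511118
[-2.26078068e-03  9.81455578e+01]
red [[-119.9, 72.3, 80.3], [-104.0, 83.0, 83.7], [-83.8, 92.8, 86.3]]
```

View pics/s4.png

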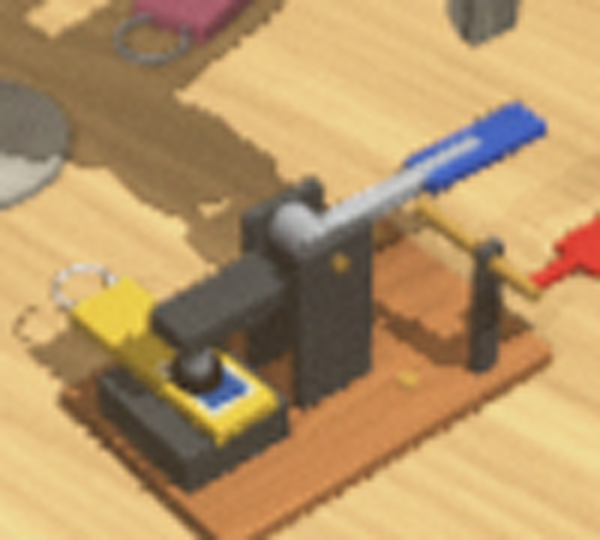

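The handle stays level by itself with the hand 60 mm clear, so it is locked. Next I turn the gripper a quarter turn, so its wide body does not sit over the handle, and go to the red tab.

Call:
send_rows([
  {"dx":0,"dy":0,"dz":0,"rx":0,"ry":0,"rz":0.1111,"gripper":-1},
  {"dx":0,"dy":0,"dz":0,"rx":0,"ry":0,"rz":0.1111,"gripper":-1},
  {"dx":0,"dy":0,"dz":0,"rx":0,"ry":0,"rz":0.1111,"gripper":-1},
  {"dx":0,"dy":0,"dz":0,"rx":0,"ry":0,"rz":0.1111,"gripper":-1},
  {"dx":0,"dy":0,"dz":0,"rx":0,"ry":0,"rz":0.1111,"gripper":-1},
  {"dx":0,"dy":0,"dz":0,"rx":0,"ry":0,"rz":0.1111,"gripper":-1},
  {"dx":0,"dy":0,"dz":0,"rx":0,"ry":0,"rz":0.1111,"gripper":-1},
  {"dx":0,"dy":0,"dz":0,"rx":0,"ry":0,"rz":0.1111,"gripper":-1},
  {"dx":0,"dy":0,"dz":0,"rx":0,"ry":0,"rz":0.1111,"gripper":-1},
  {"dx":0.52,"dy":-0.067,"dz":0,"rx":0,"ry":0,"rz":0,"gripper":-1},
  {"dx":0.52,"dy":-0.067,"dz":0,"rx":0,"ry":0,"rz":0,"gripper":-1},
  {"dx":0,"dy":0,"dz":0.4,"rx":0,"ry":0,"rz":0,"gripper":-1},
  {"dx":0,"dy":0,"dz":0.3,"rx":0,"ry":0,"rz":0,"gripper":-1},
  {"dx":0,"dy":0,"dz":0.15,"rx":0,"ry":0,"rz":0,"gripper":-1},
  {"dx":0,"dy":0,"dz":0,"rx":0,"ry":0,"rz":0,"gripper":-1},
])

```text
time_s: 9.43
ee_pos: [458.2, 106.9, 93.9]
eef_rot: [-0.0, 0.763, 0.646, -0.0]
contact_force: [-0.4, 0.2, 0.1]
grip_width: 0.6
```

```bash
python3 -c "
from h import *
st()"
```

```text
t 9.43 ee [458.2 106.9  93.9] clamp [-115.5   78.2   93.9] y ang -9.53 F [-0.4  0.2  0.1] w 0.6 q6 0.34
```

Call:
send_rows([
  {"dx":0,"dy":0,"dz":0.05,"rx":0,"ry":0,"rz":0,"gripper":-1},
  {"dx":0,"dy":0,"dz":0.05,"rx":0,"ry":0,"rz":0,"gripper":-1},
  {"dx":0,"dy":0,"dz":0.03,"rx":0,"ry":0,"rz":0,"gripper":-1},
  {"dx":0,"dy":0,"dz":0.03,"rx":0,"ry":0,"rz":0,"gripper":-1},
])

```text
time_s: 9.93
ee_pos: [458.2, 107.0, 81.7]
eef_rot: [0.0, 0.763, 0.646, 0.0]
contact_force: [0.2, -0.4, 1.0]
grip_width: 0.8
```

Call:
send_rows([
  {"dx":0,"dy":0,"dz":0.025,"rx":0,"ry":0,"rz":0,"gripper":-1},
  {"dx":0,"dy":0,"dz":0.025,"rx":0,"ry":0,"rz":0,"gripper":-1},
])

```text
time_s: 10.18
ee_pos: [458.3, 107.0, 78.1]
eef_rot: [0.0, 0.763, 0.646, 0.0]
contact_force: [-1.2, -1.0, 4.4]
grip_width: 0.0
```

Call:
send_rows([
  {"dx":0,"dy":0,"dz":0.025,"rx":0,"ry":0,"rz":0,"gripper":-1},
  {"dx":0,"dy":0,"dz":0.025,"rx":0,"ry":0,"rz":0,"gripper":-1},
])

```text
time_s: 10.42
ee_pos: [458.3, 106.9, 74.2]
eef_rot: [0.0, 0.763, 0.646, 0.0]
contact_force: [0.3, 0.2, 2.4]
grip_width: 0.5
```

```bash
cat >> h.py <<'E'
def hnd(f):
    c=save('scene',f); P=cloud(c);hs=cv2.cvtColor(c['p'],cv2.COLOR_RGB2HSV)
    L=np.dstack([(P[...,:2]-O)@RC,P[...,2]])
    b=(hs[...,0]>105)&(hs[...,0]<130)&(hs[...,1]>130)&(np.abs(L[...,1])<25)&(L[...,0]<-20)&(L[...,0]>-160)&(L[...,2]>30)
    q=L[b];print('handle n',len(q),'ang',np.degrees(np.median(np.arctan2(q[:,2]-95,-q[:,0]))))
    r=((hs[...,0]<8)|(hs[...,0]>172))&(hs[...,1]>180)&(np.abs(L[...,1]-78)<20)&(L[...,0]<-80)&(L[...,0]>-140)
    if r.sum(): print('red',np.median(L[r],0).round(1))
E
python3 -c "
from h import *
st();hnd('r1')"
```

```text
t 10.43 ee [458.3 106.9  74.2] clamp [-115.4   78.3   74.2] y ang -9.52 F [0.3 0.2 2.4] w 0.5 q6 0.34
handle n 5 ang 6.933646129405742
red [-96.3  85.5  76. ]
```

Call:
send_rows([
  {"dx":0,"dy":0,"dz":0.02,"rx":0,"ry":0,"rz":0,"gripper":-1},
  {"dx":0,"dy":0,"dz":0.02,"rx":0,"ry":0,"rz":0,"gripper":-1},
])

```text
time_s: 10.72
ee_pos: [458.2, 107.0, 71.1]
eef_rot: [-0.0, 0.763, 0.646, 0.0]
contact_force: [1.6, -0.0, 2.2]
grip_width: 0.8
```

```bash
python3 -c "
from h import *
st();hnd('r2')
im=cv2.imread('pics/r2.png')[130:280,210:360]; cv2.imwrite('pics/r2c.png',cv2.resize(im,None,fx=4,fy=4))"
```

```text
t 10.72 ee [458.2 107.   71.1] clamp [-115.5   78.3   71.1] y ang -9.52 F [ 1.6 -0.   2.2] w 0.8 q6 0.34
handle n 79 ang 46.88518400440184
red [-95.4  86.9  74. ]
```

View pics/r2c.png

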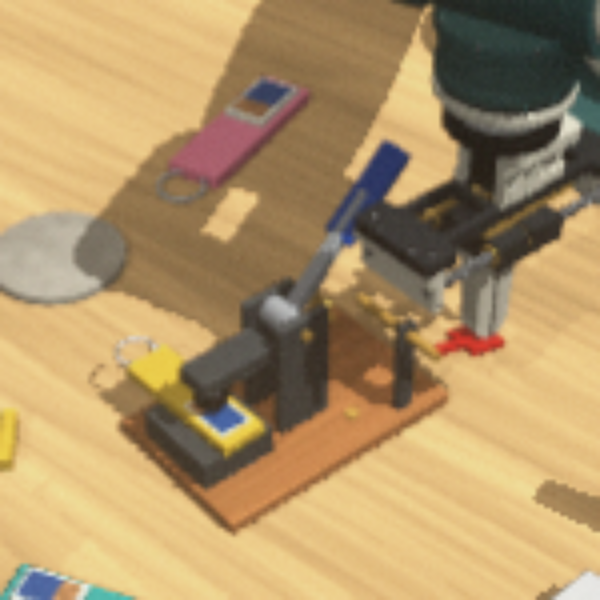

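Clamp sprung open: handle at about 47° at (385,165) in the crop, and the pad lifted off the window. I go up and re-measure the tag from above.

Call:
send_rows([
  {"dx":0,"dy":0,"dz":-0.4,"rx":0,"ry":0,"rz":0,"gripper":-1},
  {"dx":0,"dy":0,"dz":-0.6,"rx":0,"ry":0,"rz":0,"gripper":-1},
  {"dx":0,"dy":0,"dz":-0.6,"rx":0,"ry":0,"rz":0,"gripper":0},
  {"dx":0,"dy":0,"dz":-0.5,"rx":0,"ry":0,"rz":0,"gripper":0},
  {"dx":0,"dy":0,"dz":0,"rx":0,"ry":0,"rz":0,"gripper":0},
])

```text
time_s: 11.4
ee_pos: [458.9, 107.1, 231.3]
eef_rot: [0.001, 0.763, 0.646, 0.002]
contact_force: [-0.1, -0.2, -0.7]
grip_width: 26.1
```

```bash
python3 - <<'E'
from h import *
st();hnd('r3');c=save('top','top1')
hs=cv2.cvtColor(c['p'],cv2.COLOR_RGB2HSV)
m=((hs[...,0]>20)&(hs[...,0]<32)&(hs[...,1]>190)&(hs[...,2]>60)).astype(np.uint8)
m[:170]=0;m[290:]=0;m[:,:270]=0;m[:,365:]=0
n,l,s,_=cv2.connectedComponentsWithStats(m);print(s[1:].tolist())
for k in range(1,n):
    if s[k,4]<20: continue
    v,u=np.nonzero(l==k);q=onz(c,np.c_[u,v],46)[:,:2];L=(q-O)@RC
    print(k,np.percentile(L,[1,99],axis=0).round(1).tolist(), [np.round(a,1) for a in cv2.minAreaRect(L.astype(np.float32))])
im=cv2.imread('pics/top1.png')[170:290,225:385];cv2.imwrite('pics/top1c.png',cv2.resize(im,None,fx=5,fy=5,interpolation=cv2.INTER_CUBIC))
E
```

```text
t 11.4 ee [458.9 107.1 231.3] clamp [-114.8   78.5  231.3] y ang -9.52 F [-0.1 -0.2 -0.7] w 26.1 q6 0.34
handle n 51 ang 47.054532778390445
red [-103.1   83.    84. ]
[[351, 170, 13, 6, 43], [283, 189, 10, 17, 73], [304, 193, 30, 20, 433]]
1 [[140.1, -131.0], [154.3, -106.3]] [array([ 146.1, -119.7]), array([11.6, 27. ]), np.float64(11.3)]
2 [[43.4, 14.8], [78.5, 30.6]] [array([60.8, 22.5]), array([35.8, 16.2]), np.float64(2.9)]
3 [[45.2, -78.5], [81.8, -20.1]] [array([ 63.5, -47.9]), array([37.4, 62.3]), np.float64(2.2)]
```

View pics/top1c.png

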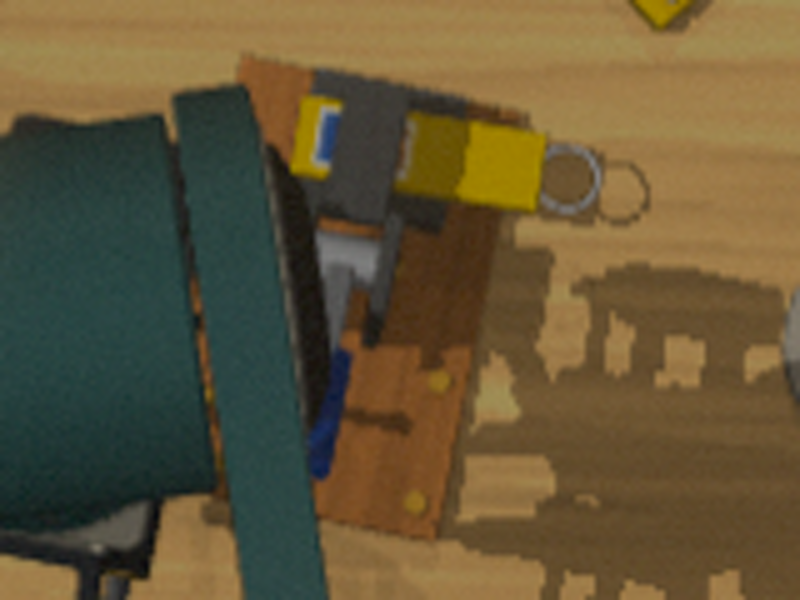

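Call:
send_rows([
  {"dx":-0.38,"dy":0.477,"dz":0,"rx":0,"ry":0,"rz":0,"gripper":0.3},
  {"dx":-0.38,"dy":0.477,"dz":0,"rx":0,"ry":0,"rz":0,"gripper":0.3},
  {"dx":-0.38,"dy":0.477,"dz":0,"rx":0,"ry":0,"rz":0,"gripper":0.3},
  {"dx":-0.38,"dy":0.477,"dz":0,"rx":0,"ry":0,"rz":0,"gripper":0.3},
  {"dx":-0.38,"dy":0.477,"dz":0,"rx":0,"ry":0,"rz":0,"gripper":0.3},
  {"dx":0,"dy":0,"dz":0.2,"rx":0,"ry":0,"rz":-0.026,"gripper":0.3},
  {"dx":0,"dy":0,"dz":0.6,"rx":0,"ry":0,"rz":0,"gripper":0.3},
  {"dx":0,"dy":0,"dz":0.6,"rx":0,"ry":0,"rz":0,"gripper":0.3},
  {"dx":0,"dy":0,"dz":0.2,"rx":0,"ry":0,"rz":0,"gripper":0.3},
  {"dx":0,"dy":0,"dz":0,"rx":0,"ry":0,"rz":0,"gripper":0.3},
])

```text
time_s: 12.75
ee_pos: [610.6, -63.1, 107.9]
eef_rot: [-0.001, 0.75, 0.661, -0.001]
contact_force: [-0.0, 0.4, 0.4]
grip_width: 60.6
```

```bash
python3 -c "
from h import *
st()"
```

```text
t 12.75 ee [610.6 -63.1 107.9] clamp [ 62.8 -64.3 107.9] y ang -7.18 F [-0.   0.4  0.4] w 60.6 q6 -0.02
```

Call:
send_rows([
  {"dx":0,"dy":0.017,"dz":0.4,"rx":0,"ry":0,"rz":0,"gripper":0.3},
  {"dx":0,"dy":0,"dz":0.35,"rx":0,"ry":0,"rz":0,"gripper":0.3},
  {"dx":0,"dy":0,"dz":0.2,"rx":0,"ry":0,"rz":0,"gripper":0.3},
  {"dx":0,"dy":0,"dz":0.13,"rx":0,"ry":0,"rz":0,"gripper":0.3},
  {"dx":0,"dy":0,"dz":0,"rx":0,"ry":0,"rz":0,"gripper":0.3},
])

```text
time_s: 13.38
ee_pos: [612.5, -63.3, 28.0]
eef_rot: [0.0, 0.75, 0.661, 0.0]
contact_force: [0.6, -0.6, 0.0]
grip_width: 60.1
```

Call:
send_rows([
  {"dx":0,"dy":0,"dz":0,"rx":0,"ry":0,"rz":0,"gripper":-0.3},
  {"dx":0,"dy":0,"dz":0,"rx":0,"ry":0,"rz":0,"gripper":-0.3},
  {"dx":0,"dy":0,"dz":0,"rx":0,"ry":0,"rz":0,"gripper":-0.3},
  {"dx":0,"dy":0,"dz":0,"rx":0,"ry":0,"rz":0,"gripper":-0.3},
  {"dx":0,"dy":0,"dz":0,"rx":0,"ry":0,"rz":0,"gripper":-0.3},
], newtons=12)

```text
time_s: 14.0
ee_pos: [612.4, -63.4, 28.0]
eef_rot: [0.0, 0.75, 0.661, 0.0]
contact_force: [-0.7, 0.3, 3.2]
grip_width: 36.0
```

```bash
python3 -c "
from h import *
st()"
```

```text
t 14.0 ee [612.4 -63.4  28. ] clamp [ 64.7 -64.3  28. ] y ang -7.18 F [-0.7  0.3  3.2] w 36.0 q6 -0.02
```

Call:
send_rows([
  {"dx":0,"dy":0,"dz":-0.013,"rx":0,"ry":0,"rz":0,"gripper":-0.3},
  {"dx":-0.2,"dy":0,"dz":0,"rx":0,"ry":0,"rz":0,"gripper":-0.3},
  {"dx":-0.3,"dy":0,"dz":0,"rx":0,"ry":0,"rz":0,"gripper":-0.3},
  {"dx":-0.3,"dy":0,"dz":0,"rx":0,"ry":0,"rz":0,"gripper":-0.3},
  {"dx":-0.3,"dy":0,"dz":0,"rx":0,"ry":0,"rz":0,"gripper":-0.3},
  {"dx":-0.3,"dy":0,"dz":0,"rx":0,"ry":0,"rz":0,"gripper":-0.3},
  {"dx":0,"dy":0,"dz":-0.3,"rx":0,"ry":0,"rz":0,"gripper":-0.3},
  {"dx":0,"dy":0,"dz":-0.4,"rx":0,"ry":0,"rz":0,"gripper":-0.3},
  {"dx":0,"dy":0,"dz":0,"rx":0,"ry":0,"rz":0,"gripper":-0.3},
])

```text
time_s: 15.12
ee_pos: [600.1, -168.8, 83.4]
eef_rot: [0.002, 0.75, 0.661, 0.001]
contact_force: [0.7, -0.0, -1.5]
grip_width: 35.8
```

```bash
python3 - <<'E'
from h import *
s=st();c=save('scene','g1');save('top','g1t')
im=np.vstack([cv2.imread('pics/g1.png')[120:270,150:400]]);cv2.imwrite('pics/g1c.png',cv2.resize(im,None,fx=3,fy=3,interpolation=cv2.INTER_CUBIC))
P=cloud(c);hs=cv2.cvtColor(c['p'],cv2.COLOR_RGB2HSV)
m=((hs[...,0]>18)&(hs[...,0]<32)&(hs[...,1]>190)&(hs[...,2]>80)).astype(np.uint8);m[:, :190]=0
n,l,q,_=cv2.connectedComponentsWithStats(m)
for k in range(1,n):
    if q[k,4]>60: print(q[k].tolist(),np.percentile(P[l==k],[5,50,95],axis=0).round(1).tolist())
E
```

```text
t 15.12 ee [ 600.1 -168.8   83.4] clamp [  70.  -170.3   83.4] y ang -7.21 F [ 0.7 -0.  -1.5] w 35.8 q6 -0.19
```

View pics/g1c.png

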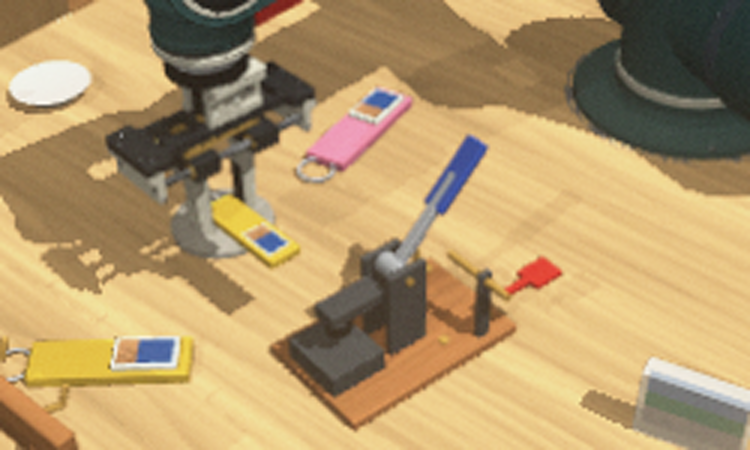

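The tag is held level, window up and seated, clear of the clamp. I cross-check the coaster centre in both views and the tag's offset in the hand.

```bash
python3 - <<'E'
from h import *
for f in('scene0','top0'):
    c=load(f);P=cloud(c);hs=cv2.cvtColor(c['p'],cv2.COLOR_RGB2HSV)
    k=(hs[...,1]<70)&(np.hypot(P[...,0]-541,P[...,1]+246)<75)&(np.abs(P[...,2]-9)<9)
    k=cv2.morphologyEx(k.astype(np.uint8),cv2.MORPH_OPEN,np.ones((3,3)))
    cn,_=cv2.findContours(k,0,2);cn=max(cn,key=cv2.contourArea);h=cv2.convexHull(cn).reshape(-1,2)
    e=onz(c,h,8)[:,:2].astype(np.float32);print(f,'hull circle',cv2.minEnclosingCircle(e),'ellipse',cv2.fitEllipse(e))
# tag in hand: scene & top
s=manip.state()['ee_pos']
for f,lim in(('g1',(190,560)),('g1t',(270,400))):
    c=load(f);hs=cv2.cvtColor(c['p'],cv2.COLOR_RGB2HSV)
    m=((hs[...,0]>17)&(hs[...,0]<33)&(hs[...,1]>150)&(hs[...,2]>50)).astype(np.uint8)
    v,u=np.mgrid[0:420,0:560];q=onz(c,np.c_[u.ravel(),v.ravel()],101).reshape(420,560,3)
    m[np.hypot(q[...,0]-600,q[...,1]+130)>100]=0
    n,l,t,_=cv2.connectedComponentsWithStats(m)
    for k in range(1,n):
        if t[k,4]>60:
            d=q[l==k][:,:2]-s[:2];a=np.radians(-7.2);R=np.array([[np.cos(a),-np.sin(a)],[np.sin(a),np.cos(a)]]);L=d@R
            print(f,t[k].tolist(),np.percentile(L,[1,50,99],axis=0).round(1).tolist())
E
```

```text
scene0 hull circle ((544.6392822265625, -243.27011108398438), 57.818870544433594) ellipse ((544.8550415039062, -243.03533935546875), (108.71856689453125, 115.32572937011719), 141.58871459960938)
top0 hull circle ((542.1702270507812, -247.26528930664062), 55.50642776489258) ellipse ((541.8070068359375, -247.22930908203125), (108.98756408691406, 110.5315170288086), 16.812686920166016)
g1 [221, 185, 29, 24, 208] [[-13.5, -9.9], [5.2, 30.1], [23.1, 103.0]]
g1t [343, 160, 19, 17, 130] [[56.7, 45.2], [71.7, 64.8], [87.1, 85.1]]
g1t [333, 190, 24, 21, 162] [[-19.3, 50.9], [-1.9, 86.0], [18.6, 95.5]]
```

The fingertips reach 8 mm below the tag, and over the 9 mm coaster they would touch it first. So I first rest the tag about 24 mm off-centre, with its free end and the fingers beyond the coaster's rim. Then I take it again higher up with just the fingertips and centre it.

Call:
send_rows([
  {"dx":-0.394,"dy":-0.1267,"dz":0,"rx":0,"ry":0,"rz":0,"gripper":-0.3},
  {"dx":-0.394,"dy":-0.1267,"dz":0,"rx":0,"ry":0,"rz":0,"gripper":-0.3},
  {"dx":-0.394,"dy":-0.1267,"dz":0,"rx":0,"ry":0,"rz":0,"gripper":-0.3},
  {"dx":-0.394,"dy":-0.1267,"dz":0,"rx":0,"ry":0,"rz":0,"gripper":-0.3},
  {"dx":-0.394,"dy":-0.1267,"dz":0,"rx":0,"ry":0,"rz":0,"gripper":-0.3},
  {"dx":0,"dy":0,"dz":0.4,"rx":0,"ry":0,"rz":0,"gripper":-0.3},
  {"dx":0,"dy":0,"dz":0.3,"rx":0,"ry":0,"rz":0,"gripper":-0.3},
  {"dx":0,"dy":0,"dz":0.15,"rx":0,"ry":0,"rz":0,"gripper":-0.3},
  {"dx":0,"dy":0,"dz":0,"rx":0,"ry":0,"rz":0,"gripper":-0.3},
  {"dx":0,"dy":0,"dz":0,"rx":0,"ry":0,"rz":0,"gripper":-0.3},
])

```text
time_s: 16.48
ee_pos: [533.9, -308.3, 18.2]
eef_rot: [0.0, 0.75, 0.662, 0.0]
contact_force: [0.4, 0.2, -1.4]
grip_width: 36.0
```

```bash
python3 -c "
from h import *
st()
im=[];
for n,r in (('scene',(150,260,170,320)),('top',(190,300,340,490))):
    save(n,'p1'+n); im.append(cv2.resize(cv2.imread('pics/p1%s.png'%n)[r[0]:r[1],r[2]:r[3]],(400,293),interpolation=cv2.INTER_CUBIC))
cv2.imwrite('pics/p1.png',np.hstack(im))"
```

```text
t 16.48 ee [ 533.9 -308.3   18.2] clamp [  27.7 -318.8   18.2] y ang -7.17 F [ 0.4  0.2 -1.4] w 36.0 q6 -0.44
```

View pics/p1.png

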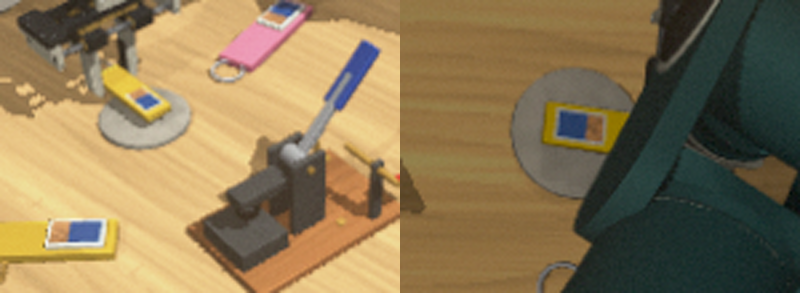

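Call:
send_rows([
  {"dx":0,"dy":0,"dz":0.07,"rx":0,"ry":0,"rz":0,"gripper":-0.3},
  {"dx":0,"dy":0,"dz":0.06,"rx":0,"ry":0,"rz":0,"gripper":-0.3},
  {"dx":0,"dy":0,"dz":0.04,"rx":0,"ry":0,"rz":0,"gripper":-0.3},
  {"dx":0,"dy":0,"dz":0,"rx":0,"ry":0,"rz":0,"gripper":-0.3},
])

```text
time_s: 17.08
ee_pos: [533.4, -308.1, 4.3]
eef_rot: [-0.0, 0.75, 0.661, -0.0]
contact_force: [-0.4, -0.7, -0.7]
grip_width: 35.7
```

Call:
send_rows([
  {"dx":0,"dy":0,"dz":0.013,"rx":0,"ry":0,"rz":0,"gripper":-0.3},
  {"dx":0,"dy":0,"dz":0.007,"rx":0,"ry":0,"rz":0,"gripper":-0.3},
])

```text
time_s: 17.32
ee_pos: [533.6, -308.2, 3.2]
eef_rot: [0.0, 0.75, 0.661, 0.0]
contact_force: [0.4, 0.6, -1.0]
grip_width: 36.0
```

Call:
send_rows([
  {"dx":0,"dy":0,"dz":0.01,"rx":0,"ry":0,"rz":0,"gripper":-0.3},
  {"dx":0,"dy":0,"dz":0,"rx":0,"ry":0,"rz":0,"gripper":-0.3},
])

```text
time_s: 17.58
ee_pos: [533.5, -308.2, 2.4]
eef_rot: [-0.0, 0.75, 0.661, -0.0]
contact_force: [0.0, -0.1, -0.5]
grip_width: 36.1
```

Call:
send_rows([
  {"dx":0,"dy":0,"dz":0.009,"rx":0,"ry":0,"rz":0,"gripper":-0.3},
  {"dx":0,"dy":0,"dz":0,"rx":0,"ry":0,"rz":0,"gripper":-0.3},
])

```text
time_s: 17.82
ee_pos: [533.5, -308.1, 1.7]
eef_rot: [-0.0, 0.75, 0.661, -0.0]
contact_force: [-1.0, 0.1, -0.8]
grip_width: 35.9
```

Call:
send_rows([
  {"dx":0,"dy":0,"dz":0.007,"rx":0,"ry":0,"rz":0,"gripper":-0.3},
  {"dx":0,"dy":0,"dz":0,"rx":0,"ry":0,"rz":0,"gripper":-0.3},
])

```text
time_s: 18.08
ee_pos: [533.6, -308.2, 1.3]
eef_rot: [0.0, 0.75, 0.661, 0.0]
contact_force: [0.7, -0.7, -0.0]
grip_width: 35.8
```

Call:
send_rows([
  {"dx":0,"dy":0,"dz":0.006,"rx":0,"ry":0,"rz":0,"gripper":-0.3},
  {"dx":0,"dy":0,"dz":0,"rx":0,"ry":0,"rz":0,"gripper":-0.3},
])

```text
time_s: 18.32
ee_pos: [533.6, -308.2, 1.1]
eef_rot: [0.0, 0.75, 0.661, 0.0]
contact_force: [-2.0, 0.6, 4.0]
grip_width: 35.8
```

Call:
send_rows([
  {"dx":0,"dy":0,"dz":0,"rx":0,"ry":0,"rz":0,"gripper":-0.1},
  {"dx":0,"dy":0,"dz":0,"rx":0,"ry":0,"rz":0,"gripper":-0.1},
  {"dx":0,"dy":0,"dz":0,"rx":0,"ry":0,"rz":0,"gripper":-0.1},
  {"dx":0,"dy":0,"dz":-0.06,"rx":0,"ry":0,"rz":0,"gripper":-0.1},
  {"dx":0,"dy":0,"dz":-0.067,"rx":0,"ry":0,"rz":0,"gripper":-0.1},
  {"dx":0,"dy":0,"dz":0,"rx":0,"ry":0,"rz":0,"gripper":-0.1},
])

```text
time_s: 19.08
ee_pos: [533.9, -308.3, 11.0]
eef_rot: [0.001, 0.75, 0.661, 0.0]
contact_force: [-0.4, 0.2, 0.7]
grip_width: 41.8
```

Call:
send_rows([
  {"dx":0,"dy":0,"dz":0,"rx":0,"ry":0,"rz":0,"gripper":-0.3},
  {"dx":0,"dy":0,"dz":0,"rx":0,"ry":0,"rz":0,"gripper":-0.3},
  {"dx":0,"dy":0,"dz":0,"rx":0,"ry":0,"rz":0,"gripper":-0.3},
  {"dx":0,"dy":0,"dz":0,"rx":0,"ry":0,"rz":0,"gripper":-0.3},
], newtons=15)

```text
time_s: 19.58
ee_pos: [533.6, -308.1, 10.3]
eef_rot: [-0.0, 0.75, 0.661, 0.0]
contact_force: [-0.7, -0.2, 1.8]
grip_width: 35.7
```

Call:
send_rows([
  {"dx":0,"dy":0,"dz":-0.02,"rx":0,"ry":0,"rz":0,"gripper":-0.3},
  {"dx":0,"dy":0,"dz":-0.03,"rx":0,"ry":0,"rz":0,"gripper":-0.3},
  {"dx":0,"dy":0,"dz":0,"rx":0,"ry":0,"rz":0,"gripper":-0.3},
])

```text
time_s: 19.95
ee_pos: [533.6, -308.2, 14.2]
eef_rot: [0.0, 0.75, 0.661, 0.0]
contact_force: [-0.4, -0.1, -0.7]
grip_width: 35.7
```

```bash
python3 - <<'E'
from h import *
s=st()['ee_pos']
a=np.radians(-7.2);R=np.array([[np.cos(a),-np.sin(a)],[np.sin(a),np.cos(a)]])
for n in('scene','top'):
    c=save(n,'p2'+n);hs=cv2.cvtColor(c['p'],cv2.COLOR_RGB2HSV);P=cloud(c)
    v,u=np.mgrid[0:420,0:560];q=onz(c,np.c_[u.ravel(),v.ravel()],22).reshape(420,560,3)
    m=(hs[...,0]>17)&(hs[...,0]<33)&(hs[...,1]>150)&(hs[...,2]>50)&(np.hypot(q[...,0]-540,q[...,1]+265)<75)
    m=cv2.morphologyEx(m.astype(np.uint8),cv2.MORPH_OPEN,np.ones((3,3)))>0
    g=(hs[...,1]<70)&(np.hypot(P[...,0]-541,P[...,1]+246)<75)&(np.abs(P[...,2]-9)<9);h=np.argwhere(g)[:,::-1]
    e=onz(c,h,9)[:,:2];L=(q[m][:,:2]-s[:2])@R
    print(n,m.sum(),'tag rel tcp',np.percentile(L,[1,50,99],axis=0).round(1).tolist(),'z',np.percentile(P[m][:,2],[10,50,90]).round(1),'coaster world ext',np.percentile(e,[1,99],axis=0).round(1).tolist())
E
```

```text
t 19.95 ee [ 533.6 -308.2   14.2] clamp [  27.4 -318.7   14.2] y ang -7.18 F [-0.4 -0.1 -0.7] w 35.7 q6 -0.44
scene 138 tag rel tcp [[-16.2, -11.8], [3.1, 23.4], [21.8, 103.6]] z [18.  23.1 25.1] coaster world ext [[492.8, -291.5], [599.1, -188.4]]
top 158 tag rel tcp [[-17.7, 26.8], [1.6, 41.3], [17.4, 95.2]] z [19.9 23.  26.1] coaster world ext [[490.0, -289.8], [593.3, -193.2]]
```

Call:
send_rows([
  {"dx":0.15,"dy":0.008,"dz":0,"rx":0,"ry":0,"rz":0,"gripper":-0.3},
  {"dx":0.15,"dy":0.008,"dz":0,"rx":0,"ry":0,"rz":0,"gripper":-0.3},
  {"dx":0,"dy":0,"dz":0.02,"rx":0,"ry":0,"rz":0,"gripper":-0.3},
  {"dx":0,"dy":0,"dz":0.012,"rx":0,"ry":0,"rz":0,"gripper":-0.3},
  {"dx":0,"dy":0,"dz":0,"rx":0,"ry":0,"rz":0,"gripper":-0.3},
])

```text
time_s: 20.68
ee_pos: [537.5, -286.1, 11.5]
eef_rot: [-0.0, 0.75, 0.661, -0.0]
contact_force: [-0.1, 0.1, -0.9]
grip_width: 35.8
```

Call:
send_rows([
  {"dx":0,"dy":0,"dz":0.008,"rx":0,"ry":0,"rz":0,"gripper":-0.3},
  {"dx":0,"dy":0,"dz":0,"rx":0,"ry":0,"rz":0,"gripper":-0.3},
])

```text
time_s: 20.92
ee_pos: [537.5, -286.1, 11.0]
eef_rot: [-0.0, 0.75, 0.661, -0.0]
contact_force: [-0.2, 0.3, -0.8]
grip_width: 35.8
```

Call:
send_rows([
  {"dx":0,"dy":0,"dz":0.006,"rx":0,"ry":0,"rz":0,"gripper":-0.3},
  {"dx":0,"dy":0,"dz":0,"rx":0,"ry":0,"rz":0,"gripper":-0.3},
])

```text
time_s: 21.18
ee_pos: [537.6, -286.0, 10.6]
eef_rot: [0.0, 0.75, 0.661, 0.0]
contact_force: [0.3, 0.3, -0.4]
grip_width: 35.7
```

Call:
send_rows([
  {"dx":0,"dy":0,"dz":0.006,"rx":0,"ry":0,"rz":0,"gripper":-0.3},
  {"dx":0,"dy":0,"dz":0,"rx":0,"ry":0,"rz":0,"gripper":-0.3},
])

```text
time_s: 21.42
ee_pos: [537.6, -286.0, 10.3]
eef_rot: [0.0, 0.75, 0.661, -0.0]
contact_force: [-0.9, 1.0, 3.0]
grip_width: 35.7
```

Call:
send_rows([
  {"dx":0,"dy":0,"dz":0.004,"rx":0,"ry":0,"rz":0,"gripper":-0.3},
  {"dx":0,"dy":0,"dz":0,"rx":0,"ry":0,"rz":0,"gripper":-0.3},
])

```text
time_s: 21.68
ee_pos: [537.6, -286.0, 10.3]
eef_rot: [0.0, 0.75, 0.661, 0.0]
contact_force: [-2.7, 1.7, 6.8]
grip_width: 35.9
```

Down (6.8 N contact). I open slowly, lift straight up, move aside and check.

Call:
send_rows([
  {"dx":0,"dy":0,"dz":-0.005,"rx":0,"ry":0,"rz":0,"gripper":-0.3},
  {"dx":0,"dy":0,"dz":0,"rx":0,"ry":0,"rz":0,"gripper":-0.1},
  {"dx":0,"dy":0,"dz":0,"rx":0,"ry":0,"rz":0,"gripper":0},
  {"dx":0,"dy":0,"dz":0,"rx":0,"ry":0,"rz":0,"gripper":0},
  {"dx":0,"dy":0,"dz":0,"rx":0,"ry":0,"rz":0,"gripper":0},
  {"dx":0,"dy":0,"dz":-0.1,"rx":0,"ry":0,"rz":0,"gripper":0},
  {"dx":0,"dy":0,"dz":-0.3,"rx":0,"ry":0,"rz":0,"gripper":0},
  {"dx":0,"dy":0,"dz":-0.5,"rx":0,"ry":0,"rz":0,"gripper":0},
  {"dx":-0.3,"dy":0,"dz":-0.5,"rx":0,"ry":0,"rz":0,"gripper":0},
  {"dx":-0.6,"dy":0,"dz":-0.4,"rx":0,"ry":0,"rz":0,"gripper":0},
  {"dx":-0.6,"dy":0,"dz":0,"rx":0,"ry":0,"rz":0,"gripper":0},
  {"dx":-0.6,"dy":0,"dz":0,"rx":0,"ry":0,"rz":0,"gripper":0},
  {"dx":0,"dy":0,"dz":0,"rx":0,"ry":0,"rz":0,"gripper":0},
])

```text
time_s: 23.3
ee_pos: [517.0, -444.6, 145.3]
eef_rot: [-0.0, 0.751, 0.66, -0.0]
contact_force: [0.1, 0.8, -1.1]
grip_width: 46.6
```

```bash
python3 - <<'E'
from h import *
st();im=[]
for n,z,r in(('scene',19,(150,260,170,320)),('top',19,(190,300,340,490))):
    c=save(n,'f'+n);hs=cv2.cvtColor(c['p'],cv2.COLOR_RGB2HSV);P=cloud(c)
    im.append(cv2.resize(cv2.imread('pics/f%s.png'%n)[r[0]:r[1],r[2]:r[3]],(400,293),interpolation=cv2.INTER_CUBIC))
    v,u=np.mgrid[0:420,0:560];uv=np.c_[u.ravel(),v.ravel()];q=onz(c,uv,19).reshape(420,560,3)
    m=(np.abs(P[...,2]-19)<5)&(hs[...,0]>17)&(hs[...,0]<33)&(hs[...,1]>150)&(hs[...,2]>50)&(np.hypot(q[...,0]-540,q[...,1]+250)<85)
    m=cv2.morphologyEx(m.astype(np.uint8),cv2.MORPH_OPEN,np.ones((2,2)))>0
    r=cv2.minAreaRect(q[m][:,:2].astype(np.float32))
    g=(hs[...,1]<70)&(np.hypot(P[...,0]-541,P[...,1]+246)<80)&(np.abs(P[...,2]-8)<7)
    g=cv2.morphologyEx(g.astype(np.uint8),cv2.MORPH_OPEN,np.ones((3,3)));e=onz(c,np.argwhere(g)[:,::-1],9)[:,:2]
    h=cv2.convexHull(e.astype(np.float32));print(n,'tag',r,'z',np.median(P[m][:,2]),'coaster',cv2.minEnclosingCircle(h),np.percentile(e,[1,99],axis=0).round(1).tolist())
    a=cv2.imread('pics/%s0.png'%n).astype(int);b=cv2.imread('pics/f%s.png'%n).astype(int)
    if n=='top': print('tin/photo change',np.abs(a-b)[178:228,145:192].mean(),np.abs(a-b)[240:272,130:192].mean())
cv2.imwrite('pics/f.png',np.hstack(im))
E
```

```text
t 23.3 ee [ 517.  -444.6  145.3] clamp [  33.6 -456.   145.3] y ang -7.33 F [ 0.1  0.8 -1.1] w 46.6 q6 -0.62
scene tag ((548.5020751953125, -234.96774291992188), (109.60095977783203, 37.0362663269043), 82.07708740234375) z 19.16239183516393 coaster ((545.0819091796875, -241.20803833007812), 57.224613189697266) [[492.3, -289.0], [599.5, -199.5]]
top tag ((540.4507446289062, -248.47634887695312), (110.12511444091797, 35.68820571899414), 82.80300903320312) z 19.06243064234775 coaster ((541.1575927734375, -247.4512939453125), 55.03044128417969) [[488.2, -292.1], [593.1, -199.7]]
tin/photo change 1.9056737588652481 1.9680779569892473
```

View pics/f.png

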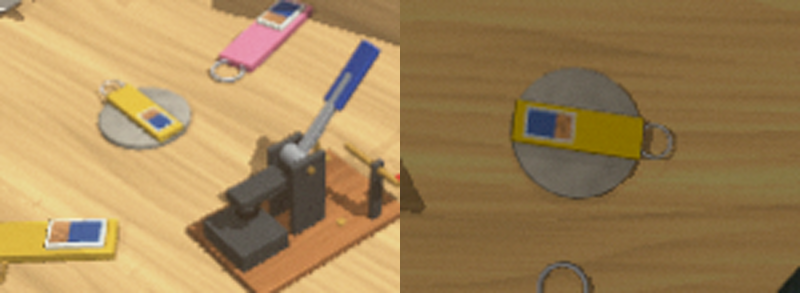

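In the top view the tag lies flat and window up on the coaster, centred to about 1–2 mm. The tin and the photo block look unchanged. I hand the job in.

```bash
python3 -c "
from h import *
print(workorder.sign_off())"
```

```text
the job is handed in; nothing more can be done
None
```

The job is done and handed in; the robot clock stood at about 23 s, against the 66 s limit.

- **Clamp closed:** I eased the handle down until the resistance faded and it came to its stop, at about level. The highest force I read there was about 10 N. With the hand lifted 60 mm clear, the handle stayed level by itself, so it was locked.
- **Clamp opened:** I pressed the red lever with at most about 4.4 N. The handle sprang up to about 47° and the pad lifted off the tag.
- **Tag laid down:** I drew the tag out 105 mm before lifting it. I then rested it off-centre on the coaster and took it again higher up, because the fingertips would have met the coaster before the tag did. The final contact force was about 7 N.

**Last checks:**
- **Position:** the top camera puts the tag's centre about 1.2 mm from the coaster's centre, with its top at 19 mm as it should be, window up and ring free.
- **Disagreement:** the scene camera gave an offset of about 7 mm. I put most of that down to the tag's side face being counted and to camera bias, and relied on the top view.
- **Window:** I judged it fully in only by eye; I did not measure its depth.
- **Bystanders:** the tin and photo block showed no visible change in the top picture.

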